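Fetch the dosing tray from behind the coffee tins

TASK

I need the white dosing tray that stands behind the round canister and the square tin on the wooden board. First stand both containers on the black drip mat, out of the way; then, while both are still there, put the tray upright in the middle of the scale's steel pan, its long side parallel to the edge with the display; then put each container back upright on the very spot where it stood at the start. Leave the cup on the mat, the milk jug and the hand grinder where they are, let go of everything and do not tip the containers over.

Things in the scene. Friction and masses are not known exactly. Their poses are not given: they have to be found in the camera images.
- canister_mid (a point): Round steel coffee canister with a pale wooden lid, diameter 58 mm, height 115 mm, straight sides (tall: grip it in its upper third, so that the lid stays clear of the gripper's body), about 0.3 kg, loose. The point is its centre, 57.5 mm above its underside; z is its upward axis. It starts on the board, on the left or the right front spot.
- tin_mid (a point): Square black tin with an aluminium lid, 54 x 54 mm and 125 mm tall, straight sides (tall: grip it in its upper third, so that the lid stays clear of the gripper's body), about 0.32 kg, loose. The point is its centre, 62.5 mm above its underside; x and y are normal to its sides, z up. It starts on the other front spot of the board, its sides nearly parallel to the board's; 56 mm lie between the two containers.
- tray_mid (a point): White ceramic dosing tray, an empty open-topped oblong dish: 46 mm along its x, 130 mm along its y (long side), 42 mm tall, walls 5 mm, about 0.18 kg, loose. The point is the centre of its outer box, 21 mm above its underside. It starts on the board right behind the two containers (on their +x side in the board's frame), about 10 mm from them, with free space behind it.
- board: Fixed wooden serving board, 170 mm along its x, 230 mm along its y, 12 mm thick; origin at the centre of its underside on the counter, so its top is 12 mm higher. The containers start centred 35 mm to the -x side of its centre and 56 mm to either y side; the tray 27 mm to the +x side, its long side along the board's y.
- mat: Fixed black ribbed rubber drip mat, 280 mm along its x, 170 mm along its y, 6 mm thick; origin at the centre of its underside on the counter. The upturned cup stands at its +x end; the part from its centre to its -x end is free, room for both containers one behind the other (for instance 90 mm to the -x side of the centre, and the centre itself).
- scale_pan (a point): Centre of the top face of the scale's square steel pan, 150 x 150 mm. The pan's top is 28 mm above the counter. The fixed black scale is 200 mm along x and 170 mm along y; its small display lies along its -x edge, which is parallel to its y. The pan does not move.
- cup_mid (a point): Bystander: upturned white cup, 72 mm diameter at the foot, 66 mm tall, loose, 100 mm to the +x side of the mat's centre. The point is its centre, 33 mm up.
- jug_mid (a point): Bystander: small steel milk jug with a handle, 72 mm across, 90 mm tall, loose, on the far part of the counter. The point is its centre, 45 mm up.
- mill_mid (a point): Bystander: dark steel hand coffee grinder with a crank, body 56 mm across and 137 mm tall (crank knob to 173 mm), loose, on the far part of the counter. The point is 68 mm up.

How it is judged (in metres and radians):
On the way, in this order (a step that is already met when the one before it is completed fails the run):
1. canister and tin both stand released and at rest on the mat, the tray still on the board (x of canister_mid in the frame of mat between -0.115 and 0.115 m and y of canister_mid in the frame of mat between -0.06 and 0.06 m and z of canister_mid in the frame of mat below 0.0695 m and angle between each of canister_mid, tin_mid's own z axis and vertical below 0.1 rad and x of tin_mid in the frame of mat between -0.115 and 0.115 m and y of tin_mid in the frame of mat between -0.06 and 0.06 m and z of tin_mid in the frame of mat below 0.0745 m and contact force between each of canister, tin and the fingers below 0.3 N and linear speed of each of canister, tin below 0.02 m/s and angular speed of each of canister, tin below 0.2 rad/s and horizontal distance between tray_mid and board below 0.08 m), for 0.2 s.
2. the tray stands released on the pan, centred and lined up, while canister and tin still stand on the mat (horizontal distance between tray_mid and scale_pan below 0.015 m and z of tray_mid in the frame of scale_pan below 0.026 m and angle between each of tray_mid, canister_mid, tin_mid's own z axis and vertical below 0.1 rad and angle between the y axis of tray_mid and the y axis of scale_pan, either way round below 0.2 rad and contact force between tray and the fingers below 0.3 N and linear speed of tray below 0.02 m/s and angular speed of tray below 0.2 rad/s and x of canister_mid in the frame of mat between -0.115 and 0.115 m and y of canister_mid in the frame of mat between -0.06 and 0.06 m and z of canister_mid in the frame of mat below 0.0695 m and x of tin_mid in the frame of mat between -0.115 and 0.115 m and y of tin_mid in the frame of mat between -0.06 and 0.06 m and z of tin_mid in the frame of mat below 0.0745 m), for 0.2 s.
At the end, for the whole second after the job is handed in: The tray stands upright on the pan, centred within 15 mm, long side within 0.2 rad of parallel to the display edge; canister and tin each stand upright within 15 mm of where they stood at the start (any turn); all released and at rest (horizontal distance between tray_mid and scale_pan below 0.015 m and z of tray_mid in the frame of scale_pan below 0.026 m and angle between each of tray_mid, canister_mid, tin_mid's own z axis and vertical below 0.1 rad and angle between the y axis of tray_mid and the y axis of scale_pan, either way round below 0.2 rad and contact force between each of tray, canister, tin and the fingers below 0.3 N and linear speed of each of tray, canister, tin below 0.02 m/s and angular speed of each of tray, canister, tin below 0.2 rad/s and distance of each of canister_mid, tin_mid from where it was at the start of the episode below 0.015 m); the robot touches nothing.
It fails at once if the cup on the mat is pushed more than 20 mm or knocked over (distance of cup_mid from where it was at the start of the episode above 0.02 m).
It fails at once if the milk jug is pushed more than 20 mm or knocked over (distance of jug_mid from where it was at the start of the episode above 0.02 m).
It fails at once if the hand grinder is pushed more than 20 mm or knocked over (distance of mill_mid from where it was at the start of the episode above 0.02 m).
It fails at once if the canister is tipped over (angle between canister_mid's own z axis and vertical above 0.6 rad).
It fails at once if the tin is tipped over (angle between tin_mid's own z axis and vertical above 0.6 rad).
It also fails if it takes over 136 s, if anything falls off the work surface, if the arm or the gripper's body presses on something with over 40 N, if the wrist force passes 120 N, or if a joint passes its speed limit or range.

ROBOT

A 7-joint arm with a two-finger parallel gripper is mounted at the origin on the work surface. World frame = base frame: x ahead of the robot, y to its left, z up, the work surface at z = 0. Lengths are in mm, angles in rad, forces in N, time in s.
With the tool pointing down it reaches from about 425 to 825 mm from the base axis. Payload 3.6 kg.
Tool frame: the origin (TCP) lies at the very end of the fingers, on their centre line; the grasp point (between the pads) lies 19 mm behind it; z points along the fingers, x is the direction in which the jaws open and shut, and the axes are right-handed (so a half turn about z gives the same grasp; the last joint's range is limited). The gripper opens to 85 mm and grips with 20 to 120 N. Pads are 22 mm wide; open, the fingers measure 114 mm over their backs; the gripper's body (76 mm by 85 mm) begins 54 mm behind the grasp point. The pads swing forward as they close: fully open they stand 13 mm farther back than shut.
Start: joints at [-1.149, 0.615, -0.013, 1.423, 0.008, 1.103, -0.04], TCP at [281.989, 585.615, 231.297] pointing down, gripper open.
Joint ranges: [-3.12, 3.12], [-0.3, 2.06], [-1.34, 1.32], [0.26, 2.42], [-1.36, 4.5], [0.01, 1.98], [-2.84, 2.84]. Speed limits (rad/s): [2.79, 2.79, 3.14, 3.14, 3.14, 3.14, 3.14].

INTERFACE

Orientations are given as a 3x3 rotation matrix whose columns are the frame's x, y, z axes.
In Python, from plant import arm, viewer, trace gives the robot as it stands.
- The arm moves only by the tool play_rows, never from a script. Its argument "increments" is a list of rows, each a list of 3 entries, a list of its own where there are three numbers: the opening in per cent of the stroke, from 0 (shut) to 100 (fully open), then the shift along the world's x, y, z in units of 30 mm (1.0 is 30 mm), then the turn about the world's z in units of 8 degrees (1.0 is 8 degrees). A call has 1 to 12 rows; each row shifts and turns the commanded pose from where the row before left it; what a row does not reach is not made up. A row lasts 1/10 s, in which the tool goes at most 50 mm and 8.59 degrees, less where a joint would pass 70% of its speed; a pose out of reach is approached as far as the arm can. A call is refused whole if a number of a shift passes 1 or a number of a turn 1, either way. A call with a gripper value outside its range is refused whole. The fingers move at their own pace and stop on an object; "newtons" is the grip in N (left out, the last holds). Time passes only in rows, so rows that do not move let the fingers close. It gives the time, the measured TCP pose, the force and the opening at its end, in the units of the state.
- arm.read_state(): the state, without advancing time (a new reading comes with each control period).
- viewer.camera(name): name is "scene" or "top"; returns a dict with "pixels" (384x512x3 uint8, red, green, blue), "depth" (384x512 float32, mm along the optical axis (not along the pixel's ray), 0 where there is no reading), "fov_y" (degrees; the focal length in pixels is half the picture's height over the tangent of half this angle, whatever the lens; pixels are square), "cx", "cy" (the principal point, pixels), "world_from_camera" (4x4, takes a point from camera to world coordinates). Camera axes: x right, y down, z forward; pixel columns grow to the right and rows downward; lengths in mm; the calibration is good to about 2 mm. A picture is of the moment at which its call begins.
- arm.job_done(): hands the job in, once; it reports no verdict.
Trained networks look in the newest picture that a camera, given by its name, has taken for a name from the list of things; names that differ only in an ending like _2 or _b are one class to them, and where a whole thing is asked for, a point or a joint stands for the part that bears it (a point fixed in the world has none). Each returns a list of dicts, best first, with "p" (0 to 1); they miss things now and then, are a little off and sometimes report something else, mostly with a low value. They report only what shows in the picture. A call takes as long as a camera call.
- trace(label, camera): "pixels" (384x512 bool, what is visible of it) and "point" ([row, column] in pixels, amid what is visible of it).
The state is a dict: "clock": time; "q": joint angles; "joint_velocities": joint speeds; "tau": joint torques, N m; "tcp_pos": TCP position; "orientation": TCP orientation; "ft_force": force on the tool from outside, world axes, zero at the start; "moment": the same for the moment, N m; "grip_width": finger opening in mm.
Only numpy, scipy, OpenCV 4.12 (cv2) and the standard library are available. Lean on these libraries where they do the work, as an engineer would, in place of code of your own. Each camera call takes 0.05 s, during which the arm holds its last target.

## Working session

There is one attempt and no reset: what is moved stays moved. The work goes in short steps, Python scripts to look and compute and a tool call to move; the robot and the scene stay as the last step left them, time stands still between calls to the robot, and variables do not carry over. Pictures are saved under pics/ and viewed, and the job is handed in when it is done.

Besides the shell and the picture viewer there is one more tool, called after "Request:" by a JSON object that holds its "name" and its "arguments". play_rows: Moves the arm, as the interface text tells. Its arguments: {"type":"object","properties":{"increments":{"type":"array","items":{"type":"array"}},"newtons":{"type":"number"}},"required":["increments"]}

```bash
ls; mkdir -p pics; python3 - <<'E'
from plant import arm, viewer, trace
import cv2,numpy as np
for n in ["scene","top"]:
    c=viewer.camera(n)
    cv2.imwrite(f"pics/{n}0.png",c["pixels"][:,:,::-1])
    np.savez(f"{n}0.npz",**c)
    print(n,c["fov_y"],c["cx"],c["cy"],np.round(c["world_from_camera"],3))
s=arm.read_state()
print({k:np.round(v,3) for k,v in s.items()})
E
```

```text
pics
scene 44.19704183937945 250.75497808110853 189.4074787898282 [[ 5.130000e-01  5.830000e-01 -6.300000e-01  1.373154e+03]
 [ 8.580000e-01 -3.590000e-01  3.680000e-01 -4.798290e+02]
 [-1.200000e-02 -7.290000e-01 -6.840000e-01  9.082470e+02]
 [ 0.000000e+00  0.000000e+00  0.000000e+00  1.000000e+00]]
top 48.58563341041974 257.0330735636572 197.87234843763994 [[-0.000000e+00 -9.980000e-01  6.400000e-02  5.255920e+02]
 [-1.000000e+00  0.000000e+00 -3.000000e-03 -1.556700e+01]
 [ 3.000000e-03 -6.400000e-02 -9.980000e-01  1.384918e+03]
 [ 0.000000e+00  0.000000e+00  0.000000e+00  1.000000e+00]]
{'clock': np.float64(0.1), 'q': array([-1.149,  0.616, -0.013,  1.425,  0.008,  1.103, -0.04 ]), 'joint_velocities': array([-0.   , -0.002,  0.001, -0.004, -0.001,  0.001,  0.002]), 'tau': array([ 1.0000e-03, -4.7038e+01,  2.6000e-01, -1.7157e+01,  1.0000e-02,
        6.0000e-03, -0.0000e+00]), 'tcp_pos': array([281.714, 585.01 , 230.25 ]), 'orientation': array([[ 0.434,  0.901, -0.001],
       [ 0.901, -0.434, -0.002],
       [-0.002,  0.   , -1.   ]]), 'ft_force': array([ 0.466,  1.042, -0.669]), 'moment': array([-0.041,  0.016,  0.02 ]), 'grip_width': np.float64(85.009)}
```

View pics/top0.png

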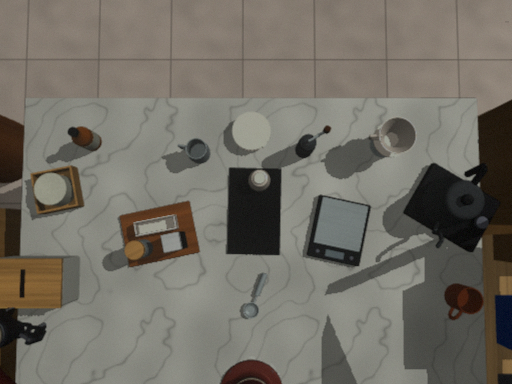

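View pics/scene0.png

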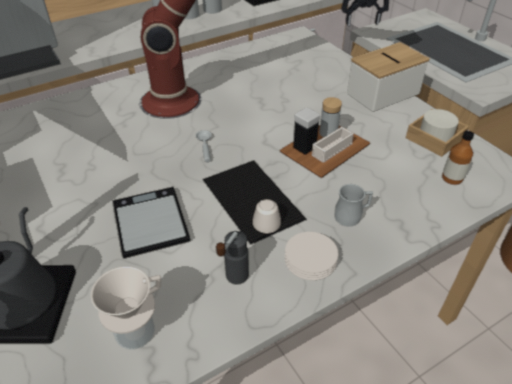

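```bash
cat > h.py <<'E'
from plant import arm, viewer, trace
import cv2,numpy as np
def cloud(c):
    H,W=c["depth"].shape
    f=H/2/np.tan(np.radians(c["fov_y"])/2)
    v,u=np.mgrid[:H,:W]
    d=c["depth"].astype(float)
    P=np.stack([(u-c["cx"])/f*d,(v-c["cy"])/f*d,d,np.ones_like(d)],-1)
    W_=P@np.asarray(c["world_from_camera"]).T
    W_[d==0]=np.nan
    return W_[...,:3]
def proj(c,p):
    T=np.linalg.inv(np.asarray(c["world_from_camera"])); q=T@np.append(p,1)
    f=c["depth"].shape[0]/2/np.tan(np.radians(c["fov_y"])/2)
    return q[0]/q[2]*f+c["cx"],q[1]/q[2]*f+c["cy"]
E
python3 - <<'E'
from h import *
names=["canister_mid","tin_mid","tray_mid","board","mat","scale_pan","cup_mid","jug_mid","mill_mid"]
out={}
for cam in ["top","scene"]:
    c=viewer.camera(cam); P=cloud(c)
    for n in names:
        for r in trace(n,cam)[:2]:
            if r["p"]<0.3: continue
            m=r["pixels"]; out[f"{cam}_{n}"]=m
            Q=P[m]; Q=Q[~np.isnan(Q[:,0])]
            z=np.percentile(Q[:,2],[2,50,98])
            top=Q[Q[:,2]>z[2]-8]
            rect=cv2.minAreaRect(Q[:,:2].astype(np.float32)); rt=cv2.minAreaRect(top[:,:2].astype(np.float32))
            f=lambda r:[np.round(r[0],1).tolist(),np.round(r[1],1).tolist(),round(r[2],1)]
            print(cam,n,round(r["p"],2),m.sum(),np.round(r["point"]),"z",np.round(z,1),"all",f(rect),"top",len(top),f(rt),"mean",np.round(top[:,:2].mean(0),1))
np.savez("masks0.npz",**out)
E
```

```text
top canister_mid 0.75 464 [249. 140.] z [ 21.8 125.2 132.5] all [[462.2, 355.1], [89.5, 56.6], 62.1] top 260 [[454.1, 341.1], [55.6, 54.9], 19.7] mean [454.1 342.3]
top tin_mid 0.84 453 [240. 175.] z [ 25.3 136.3 141.8] all [[476.3, 246.7], [57.3, 83.8], 11.3] top 309 [[477.9, 231.9], [53.1, 53.9], 13.0] mean [477.5 232.1]
top tray_mid 0.68 623 [223. 155.] z [11.5 19.8 57.8] all [[526.8, 299.0], [47.3, 131.6], 8.4] top 148 [[526.8, 299.3], [45.4, 130.5], 10.2] mean [527.3 297.4]
top board 0.66 2231 [231. 161.] z [ 6.1 12.5 18.8] all [[500.5, 296.5], [172.3, 234.3], 11.8] top 1573 [[500.0, 294.0], [169.3, 229.8], 12.2] mean [509.1 287. ]
top mat 0.91 4170 [216. 253.] z [-0.6  5.6 12. ] all [[573.8, -11.0], [170.5, 280.8], 88.6] top 2901 [[573.7, -11.0], [169.8, 279.6], 88.6] mean [564.5  -9.8]
top scale_pan 0.68 3373 [229. 338.] z [12.1 26.4 33.5] all [[510.5, -286.2], [177.9, 205.7], 77.3] top 1878 [[512.4, -281.6], [162.4, 193.2], 78.1] mean [ 529.4 -285.5]
top cup_mid 0.54 403 [180. 259.] z [ 4.7 62.8 76.3] all [[672.4, -29.0], [67.6, 73.1], 7.0] top 127 [[671.7, -27.0], [43.9, 40.
[... 956 characters left out ...]
, [171.7, 284.7], 89.1] mean [568.8 -13.9]
scene scale_pan 0.58 3933 [225. 146.] z [ 9.7 28.3 32.7] all [[506.5, -282.0], [173.8, 214.8], 77.3] top 2621 [[516.4, -283.7], [161.9, 194.5], 77.2] mean [ 533.4 -288.8]
scene cup_mid 0.85 703 [216. 265.] z [10.9 49.2 75.2] all [[679.8, -32.4], [60.2, 59.3], 5.8] top 175 [[674.1, -28.5], [43.3, 44.9], 87.4] mean [676.2 -28.7]
scene jug_mid 0.87 1111 [201. 351.] z [ 4.  55.9 91.7] all [[734.5, 211.5], [86.0, 176.4], 39.6] top 161 [[763.0, 167.6], [62.1, 65.8], 52.8] mean [761.7 169.1]
scene mill_mid 0.91 1331 [254. 236.] z [  4.4  96.7 173.5] all [[744.6, -166.0], [80.3, 180.0], 65.1] top 79 [[806.0, -223.6], [19.1, 18.1], 51.2] mean [ 807.4 -224.3]
```

```bash
python3 - <<'E'
from h import *
c=dict(np.load("top0.npz")); img=c["pixels"]
P=cloud(c)
crop=img[190:272,105:385]
cv2.imwrite("pics/top_zoom.png",cv2.resize(crop[:, :105],None,fx=6,fy=6,interpolation=cv2.INTER_CUBIC)[:,:,::-1])
cv2.imwrite("pics/pan_zoom.png",cv2.resize(img[185:275,295:380],None,fx=6,fy=6,interpolation=cv2.INTER_CUBIC)[:,:,::-1])
for name in ["top","scene"]:
    c=dict(np.load(name+"0.npz")); m=np.load("masks0.npz")[name+"_scale_pan"]; P=cloud(c)
    g=c["pixels"].astype(int).sum(2)/3
    v=g[m]; print(np.percentile(v,[5,25,50,75,95]))
    th,_=cv2.threshold(v.astype(np.uint8),0,255,cv2.THRESH_OTSU)
    b=(m&(g>th)).astype(np.uint8)
    b=cv2.morphologyEx(b,cv2.MORPH_OPEN,np.ones((3,3)))
    n,l,st,_=cv2.connectedComponentsWithStats(b); k=1+np.argmax(st[1:,4]); b=l==k
    # intersect rays with z=28
    f=192/np.tan(np.radians(c["fov_y"])/2); vv,uu=np.nonzero(b)
    T=c["world_from_camera"]; d=np.stack([(uu-c["cx"])/f,(vv-c["cy"])/f,np.ones(len(uu))],-1)@T[:3,:3].T
    o=T[:3,3]; Q=o+d*((28-o[2])/d[:,2:])
    print(name,th,b.sum(),cv2.minAreaRect(Q[:,:2].astype(np.float32)),Q.mean(0))
E
```

```text
[ 25.          54.66666667 116.33333333 119.         121.66666667]
top 74.0 2184 ((529.8174438476562, -286.0579833984375), (149.15687561035156, 148.76553344726562), 77.76142883300781) [ 529.64472175 -285.91493574   28.        ]
[ 25.          79.33333333 151.33333333 153.         154.33333333]
scene 97.0 2617 ((529.925048828125, -286.4583435058594), (149.94732666015625, 154.99105834960938), 77.58409881591797) [ 533.28773407 -288.21638662   28.        ]
```

View pics/pan_zoom.png

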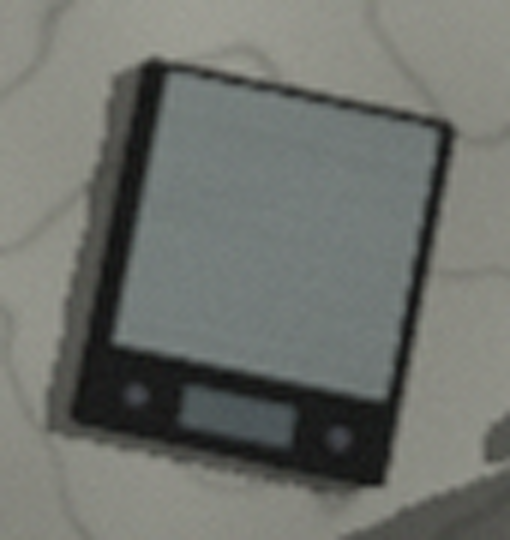

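View pics/top_zoom.png

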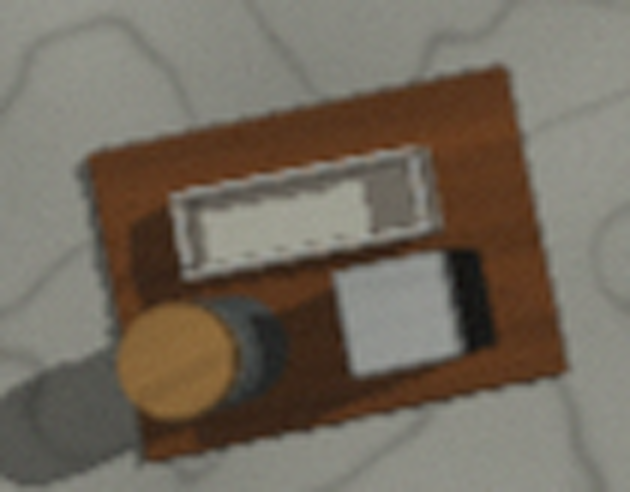

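```bash
python3 - <<'E'
from h import *
c=dict(np.load("top0.npz")); P=cloud(c)
for r in range(250,350,8): print(r,[tuple(np.round(P[r,u]).astype(int)) if not np.isnan(P[r,u,0]) else None for u in (2,20,40,58,70)])
print(proj(c,[282,585,231]))
E
```

```text
250 [(np.int64(436), np.int64(905), np.int64(-169)), (np.int64(445), np.int64(748), np.int64(-3)), (np.int64(445), np.int64(684), np.int64(-3)), (np.int64(446), np.int64(622), np.int64(5)), (np.int64(446), np.int64(583), np.int64(4))]
258 [(np.int64(431), np.int64(720), np.int64(142)), (np.int64(430), np.int64(668), np.int64(141)), (np.int64(430), np.int64(611), np.int64(139)), (np.int64(430), np.int64(559), np.int64(140)), (np.int64(426), np.int64(549), np.int64(81))]
266 [(np.int64(407), np.int64(721), np.int64(138)), (np.int64(407), np.int64(669), np.int64(139)), (np.int64(407), np.int64(609), np.int64(141)), (np.int64(407), np.int64(558), np.int64(140)), (np.int64(401), np.int64(550), np.int64(79))]
274 [(np.int64(384), np.int64(719), np.int64(140)), (np.int64(385), np.int64(664), np.int64(145)), (np.int64(384), np.int64(610), np.int64(139)), (np.int64(385), np.int64(556), np.int64(142)), (np.int64(377), np.int64(549), np.int64(80))]
282 [(np.int64(362), np.int64(715), np.int64(145)), (np.int64(361), np.int64(668), np.int64(137)), (np.int64(362), np.int64(608), np.int64(141)), (n
[... 1344 characters left out ...]
np.int64(549), np.int64(347)), (np.int64(265), np.int64(523), np.int64(304)), (np.int64(192), np.int64(614), np.int64(5)), (np.int64(191), np.int64(579), np.int64(-1))]
338 [(np.int64(274), np.int64(551), np.int64(416)), (np.int64(166), np.int64(736), np.int64(1)), (np.int64(245), np.int64(523), np.int64(303)), (np.int64(165), np.int64(618), np.int64(-4)), (np.int64(168), np.int64(575), np.int64(6))]
346 [(np.int64(251), np.int64(561), np.int64(397)), (np.int64(141), np.int64(736), np.int64(0)), (np.int64(140), np.int64(674), np.int64(-3)), (np.int64(142), np.int64(614), np.int64(3)), (np.int64(143), np.int64(574), np.int64(7))]
(np.float64(30.601010158915898), np.float64(316.6605879976178))
```

Request:
{"name": "play_rows", "arguments": {"increments": [[100,[0.55,-0.98,0],0.4],[100,[0.55,-0.98,0],0.4],[100,[0.55,-0.98,0],0.4],[100,[0.55,-0.98,0],0.4],[100,[0.55,-0.98,0],0.4],[100,[0.55,-0.98,0],0.4],[100,[0.55,-0.98,0],0.4],[100,[0.55,-0.98,0],0.4],[100,[0.55,-0.98,0],0.4],[100,[0.55,-0.98,0],0.4],[100,[0.5,-0.98,0],0.4],[100,[0.5,-0.98,0],0.4]], "newtons": 40}}

```text
clock: 2.3
tcp_pos: [477.7, 231.5, 231.5]
orientation: [[-0.222, 0.975, 0.001], [0.975, 0.222, 0.0], [0.0, 0.001, -1.0]]
ft_force: [0.4, 0.2, -0.1]
grip_width: 85.4
```

Request:
{"name": "play_rows", "arguments": {"increments": [[100,[0,0,-0.6],0],[100,[0,0,-0.6],0],[100,[0,0,-0.6],0],[100,[0,0,-0.6],0],[100,[0,0,-0.6],0],[100,[0,0,-0.6],0],[100,[0,0,-0.5],0],[100,[0,0,-0.3],0],[100,[0,0,-0.2],0],[100,[0,0,0],0]]}}

```text
clock: 3.3
tcp_pos: [476.8, 232.7, 92.9]
orientation: [[-0.22, 0.976, -0.001], [0.976, 0.22, -0.0], [-0.0, -0.001, -1.0]]
ft_force: [-0.1, -0.0, 0.4]
grip_width: 85.1
```

```bash
python3 - <<'E'
from h import *
for n in ["scene","top"]:
    c=viewer.camera(n); u,v=map(int,proj(c,[478,232,120]))
    cv2.imwrite(f"pics/{n}1.png",cv2.resize(c["pixels"][max(v-60,0):v+60,max(u-70,0):u+70],None,fx=5,fy=5)[:,:,::-1])
E
```

```text
(no output)
```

View pics/scene1.png

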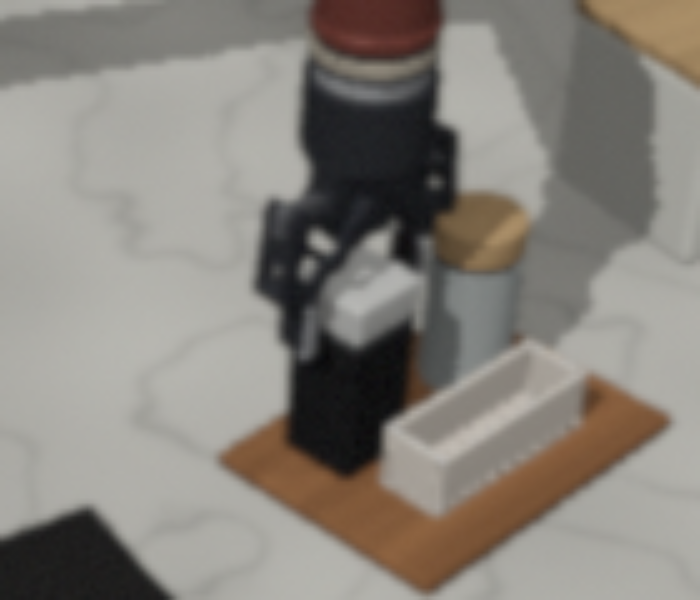

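Request:
{"name": "play_rows", "arguments": {"increments": [[70,[0,0,0],0],[60,[0,0,0],0],[50,[0,0,0],0],[30,[0,0,0],0],[10,[0,0,0],0],[0,[0,0,0],0],[0,[0,0,0],0],[0,[0,0,0],0]], "newtons": 50}}

```text
clock: 4.2
tcp_pos: [477.4, 233.5, 94.1]
orientation: [[-0.22, 0.976, 0.001], [0.976, 0.22, 0.001], [0.001, 0.002, -1.0]]
ft_force: [-1.3, -0.1, 4.9]
grip_width: 53.5
```

Request:
{"name": "play_rows", "arguments": {"increments": [[0,[0,0,0.3],0],[0,[0,0,0.5],0],[0,[0,0,0.7],0],[0,[0.1,-0.4,0],0],[0,[0.3,-0.7,0],0],[0,[0.35,-0.9,0],0],[0,[0.35,-0.9,0],0],[0,[0.35,-0.9,0],0],[0,[0.35,-0.9,0],0],[0,[0.35,-0.9,0],0],[0,[0.35,-0.9,0],0]]}}

```text
clock: 5.3
tcp_pos: [550.8, 34.8, 136.6]
orientation: [[-0.218, 0.976, -0.004], [0.976, 0.218, -0.002], [-0.001, -0.004, -1.0]]
ft_force: [0.1, 0.1, -4.3]
grip_width: 53.1
```

Request:
{"name": "play_rows", "arguments": {"increments": [[0,[0.35,-0.8,0],0],[0,[0.25,-0.5,0],0],[0,[0.1,-0.3,0],0],[0,[0,0,0],0],[0,[0,0,-0.4],0],[0,[0,0,-0.4],0],[0,[0,0,-0.4],0],[0,[0,0,-0.2],0],[0,[0,0,0],0]]}}

```text
clock: 6.2
tcp_pos: [571.8, -9.7, 94.7]
orientation: [[-0.22, 0.975, -0.003], [0.975, 0.22, -0.0], [0.001, -0.003, -1.0]]
ft_force: [0.2, 0.2, -3.5]
grip_width: 53.8
```

```bash
python3 - <<'E'
from h import *
for n in ["scene"]:
    c=viewer.camera(n); u,v=map(int,proj(c,[573,-11,60]))
    cv2.imwrite(f"pics/{n}2.png",cv2.resize(c["pixels"][max(v-60,0):v+60,max(u-70,0):u+70],None,fx=5,fy=5)[:,:,::-1])
E
```

```text
(no output)
```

View pics/scene2.png

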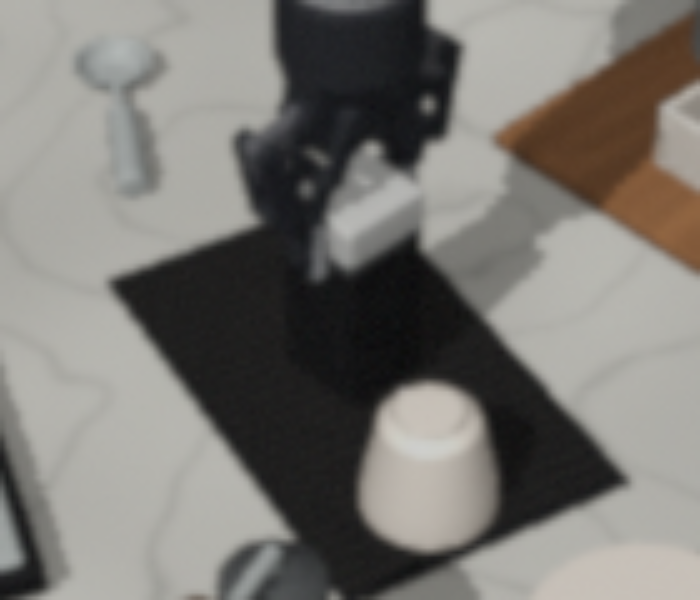

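Request:
{"name": "play_rows", "arguments": {"increments": [[0,[0,0,-0.1],0],[0,[0,0,-0.1],0],[0,[0,0,-0.05],0],[0,[0,0,0],0]]}}

```text
clock: 6.65
tcp_pos: [572.9, -10.3, 88.7]
orientation: [[-0.22, 0.976, -0.0], [0.976, 0.22, -0.0], [-0.0, -0.0, -1.0]]
ft_force: [0.0, 0.0, -4.3]
grip_width: 53.2
```

Request:
{"name": "play_rows", "arguments": {"increments": [[0,[0,0,-0.03],0],[0,[0,0,-0.03],0],[0,[0,0,0],0]]}}

```text
clock: 6.95
tcp_pos: [573.3, -10.1, 88.1]
orientation: [[-0.22, 0.976, 0.001], [0.976, 0.22, -0.0], [-0.0, 0.001, -1.0]]
ft_force: [-2.0, 0.0, 4.1]
grip_width: 53.5
```

Request:
{"name": "play_rows", "arguments": {"increments": [[70,[0,0,0],0],[80,[0,0,0],0],[100,[0,0,0],0],[100,[0,0,0],0],[100,[0,0,0],0],[100,[0,0,0.3],0],[100,[0,0,0.6],0],[100,[0,0,0.8],0],[100,[0,0,0.8],0],[100,[0,0,0.8],0],[100,[0,0,0.8],0],[100,[0,0,0.7],0]]}}

```text
clock: 8.15
tcp_pos: [573.2, -10.1, 233.1]
orientation: [[-0.22, 0.976, 0.002], [0.976, 0.22, -0.0], [-0.0, 0.002, -1.0]]
ft_force: [-0.2, -0.1, 0.6]
grip_width: 85.4
```

Request:
{"name": "play_rows", "arguments": {"increments": [[100,[-0.33,0.975,0],0],[100,[-0.33,0.975,0],0],[100,[-0.33,0.975,0],0],[100,[-0.33,0.975,0],0],[100,[-0.33,0.975,0],0],[100,[-0.33,0.975,0],0],[100,[-0.33,0.975,0],0],[100,[-0.33,0.975,0],0],[100,[-0.33,0.975,0],0],[100,[-0.33,0.975,0],0],[100,[-0.33,0.975,0],0],[100,[-0.33,0.975,0],0]]}}

```text
clock: 9.35
tcp_pos: [453.7, 342.0, 231.8]
orientation: [[-0.22, 0.976, 0.001], [0.976, 0.22, 0.0], [0.0, 0.001, -1.0]]
ft_force: [0.4, 0.2, 0.6]
grip_width: 85.3
```

Request:
{"name": "play_rows", "arguments": {"increments": [[100,[0,0,0],0],[100,[0,0,-0.6],0],[100,[0,0,-0.6],0],[100,[0,0,-0.6],0],[100,[0,0,-0.6],0],[100,[0,0,-0.6],0],[100,[0,0,-0.6],0],[100,[0,0,-0.6],0],[100,[0,0,-0.4],0],[100,[0,0,-0.3],0],[100,[0,0,0],0]]}}

```text
clock: 10.45
tcp_pos: [453.9, 340.2, 83.2]
orientation: [[-0.219, 0.976, -0.001], [0.976, 0.219, -0.001], [-0.001, -0.002, -1.0]]
ft_force: [0.3, -0.4, 0.3]
grip_width: 85.6
```

```bash
python3 - <<'E'
from h import *
a=[]
for n in ["scene","top"]:
    c=viewer.camera(n); u,v=map(int,proj(c,[455,300,80]))
    a.append(cv2.resize(c["pixels"][max(v-60,0):v+60,max(u-50,0):u+50],None,fx=4,fy=4)[:,:,::-1])
cv2.imwrite(f"pics/3.png",np.hstack(a)); print(arm.read_state()["tcp_pos"])
E
```

```text
[454.57109749 341.01727384  84.50761075]
```

View pics/3.png

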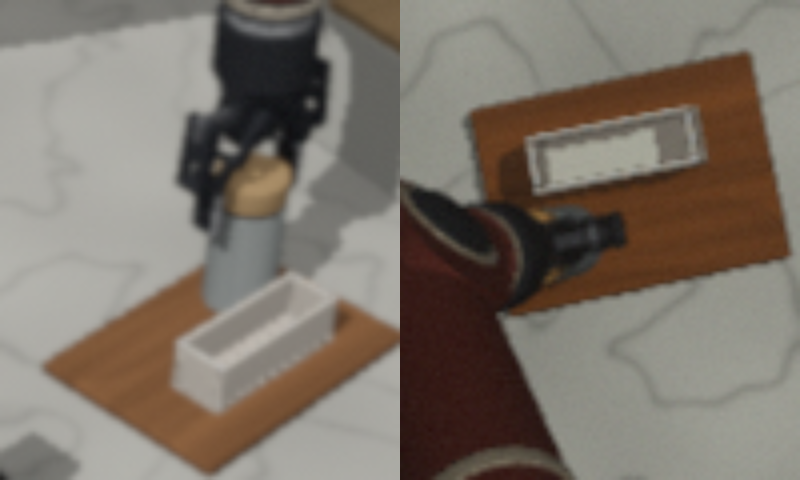

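Request:
{"name": "play_rows", "arguments": {"increments": [[75,[0,0,0],0],[65,[0,0,0],0],[50,[0,0,0],0],[30,[0,0,0],0],[10,[0,0,0],0],[0,[0,0,0],0],[0,[0,0,0],0],[0,[0,0,0],0]], "newtons": 50}}

```text
clock: 11.35
tcp_pos: [454.7, 341.9, 85.1]
orientation: [[-0.22, 0.975, 0.002], [0.975, 0.22, 0.002], [0.002, 0.002, -1.0]]
ft_force: [-0.1, -0.1, 6.7]
grip_width: 56.9
```

Request:
{"name": "play_rows", "arguments": {"increments": [[0,[0,0,0.3],0],[0,[0,0,0.8],0],[0,[0,0,0.9],0],[0,[0,-0.4,0],0],[0,[0.04,-0.7,0],0],[0,[0.05,-0.9,0],0],[0,[0.05,-0.9,0],0],[0,[0.05,-0.9,0],0],[0,[0.05,-0.9,0],0],[0,[0.05,-0.9,0],0],[0,[0.05,-0.9,0],0],[0,[0.05,-0.9,0],0]]}}

```text
clock: 12.55
tcp_pos: [464.0, 115.7, 142.4]
orientation: [[-0.219, 0.976, -0.004], [0.976, 0.219, -0.002], [-0.001, -0.004, -1.0]]
ft_force: [0.7, -0.4, -3.9]
grip_width: 56.7
```

Request:
{"name": "play_rows", "arguments": {"increments": [[0,[0.05,-0.9,0],0],[0,[0.05,-0.9,0],0],[0,[0.05,-0.9,0],0],[0,[0.05,-0.7,0],0],[0,[0.05,-0.5,0],0],[0,[0,-0.35,0],0],[0,[0,0,-0.5],0],[0,[0,0,-0.6],0],[0,[0,0,-0.5],0],[0,[0,0,-0.3],0],[0,[0,0,-0.1],0],[0,[0,0,0],0]]}}

```text
clock: 13.75
tcp_pos: [473.0, -8.7, 83.6]
orientation: [[-0.22, 0.976, -0.001], [0.976, 0.22, -0.0], [0.0, -0.001, -1.0]]
ft_force: [-0.9, -0.3, -3.1]
grip_width: 57.1
```

Request:
{"name": "play_rows", "arguments": {"increments": [[0,[0,0,-0.1],0],[0,[0,0,-0.05],0],[0,[0,0,-0.03],0],[0,[0,0,-0.03],0],[0,[0,0,0],0]]}}

```text
clock: 14.25
tcp_pos: [473.9, -8.5, 79.1]
orientation: [[-0.22, 0.976, 0.002], [0.976, 0.22, -0.0], [-0.001, 0.001, -1.0]]
ft_force: [-2.3, 0.2, 6.3]
grip_width: 57.1
```

Request:
{"name": "play_rows", "arguments": {"increments": [[70,[0,0,0],0],[80,[0,0,0],0],[100,[0,0,0],0],[100,[0,0,0],0],[100,[0,0,0.3],0],[100,[0,0,0.7],0],[100,[0,0,0.8],0],[100,[0,0,0.8],0],[100,[0,0,0.8],0],[100,[0,0,0.8],0],[100,[0,0,0.7],0],[100,[0,0,0.2],0]]}}

```text
clock: 15.45
tcp_pos: [474.7, -8.6, 233.4]
orientation: [[-0.22, 0.976, 0.005], [0.976, 0.22, -0.0], [-0.001, 0.005, -1.0]]
ft_force: [0.1, -0.8, -0.3]
grip_width: 85.5
```

```bash
cat > look.py <<'E'
from h import *
import sys
tag=sys.argv[1]; names=sys.argv[2].split(",")
for cam in ["top","scene"]:
    c=viewer.camera(cam); P=cloud(c); cv2.imwrite(f"pics/{cam}_{tag}.png",c["pixels"][:,:,::-1])
    for n in names:
        for r in trace(n,cam)[:1]:
            m=r["pixels"]; Q=P[m]; Q=Q[~np.isnan(Q[:,0])]
            zt=np.percentile(Q[:,2],98); top=Q[Q[:,2]>zt-8]
            rt=cv2.minAreaRect(top[:,:2].astype(np.float32))
            print(cam,n,round(r["p"],2),"ztop",round(zt,1),np.round(rt[0],1),np.round(rt[1],1),round(rt[2],1))
E
python3 look.py a canister_mid,tin_mid,tray_mid,cup_mid
```

```text
top tin_mid 0.82 ztop 135.7 [573.7 -10.7] [53.5 53.2] 11.2
top tray_mid 0.84 ztop 58.0 [527.1 298.7] [ 46.  130.7] 10.9
top cup_mid 0.85 ztop 76.2 [670.2 -25.5] [41.9 41.8] 45.3
scene canister_mid 0.97 ztop 125.0 [496.1 -22.6] [ 51.4 105.3] 59.8
scene tin_mid 0.63 ztop 134.1 [575.1 -10.7] [55.1 55.8] 11.8
scene tray_mid 0.68 ztop 56.7 [527.4 298.8] [ 49.7 132.6] 11.0
scene cup_mid 0.84 ztop 74.8 [674.7 -27.3] [45.7 45.5] 25.1
```

View pics/scene_a.png

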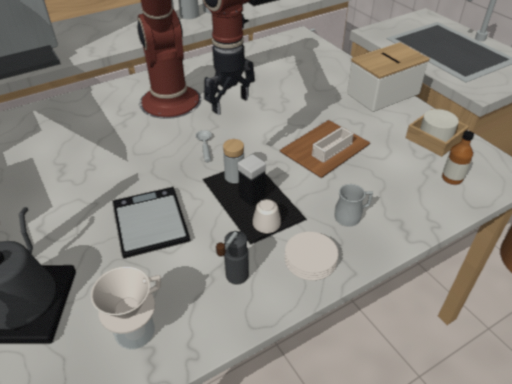

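Request:
{"name": "play_rows", "arguments": {"increments": [[100,[0.15,0.85,0],-0.95],[100,[0.15,0.85,0],-0.95],[100,[0.15,0.85,0],-0.95],[100,[0.15,0.85,0],-0.95],[100,[0.15,0.85,0],-0.95],[100,[0.15,0.85,0],-0.95],[100,[0.15,0.85,0],-0.95],[100,[0.15,0.85,0],-0.95],[100,[0.15,0.85,0],-0.95],[100,[0.15,0.85,0],-0.95],[100,[0.15,0.85,0],-0.95],[100,[0.15,0.9,0],-0.95]]}}

```text
clock: 17.15
tcp_pos: [527.4, 299.7, 230.2]
orientation: [[0.981, 0.194, -0.001], [0.194, -0.981, -0.001], [-0.001, 0.001, -1.0]]
ft_force: [-1.1, -0.2, -0.0]
grip_width: 85.5
```

Request:
{"name": "play_rows", "arguments": {"increments": [[100,[0,0,-0.5],0],[100,[0,0,-0.8],0],[100,[0,0,-0.8],0],[100,[0,0,-0.8],0],[100,[0,0,-0.8],0],[100,[0,0,-0.8],0],[100,[0,0,-0.6],0],[100,[0,0,-0.4],0],[100,[0,0,0],0]]}}

```text
clock: 18.05
tcp_pos: [526.2, 298.3, 63.7]
orientation: [[0.98, 0.199, -0.004], [0.199, -0.98, -0.002], [-0.004, 0.001, -1.0]]
ft_force: [0.1, -0.0, -0.6]
grip_width: 85.5
```

Request:
{"name": "play_rows", "arguments": {"increments": [[100,[0,0,-0.5],0],[100,[0,0,-0.5],0],[100,[0,0,-0.4],0],[100,[0,0,-0.2],0],[100,[0,0,0],0]]}}

```text
clock: 18.55
tcp_pos: [526.7, 298.4, 16.4]
orientation: [[0.98, 0.199, -0.002], [0.199, -0.98, -0.001], [-0.002, 0.001, -1.0]]
ft_force: [-0.7, 0.5, -0.2]
grip_width: 85.5
```

```bash
python3 - <<'E'
from h import *
a=[]
for n in ["scene","top"]:
    c=viewer.camera(n); u,v=map(int,proj(c,[527,299,50]))
    a.append(cv2.resize(c["pixels"][max(v-60,0):v+60,max(u-50,0):u+50],None,fx=4,fy=4)[:,:,::-1])
cv2.imwrite(f"pics/4.png",np.hstack(a)); print(arm.read_state()["tcp_pos"])
E
```

```text
[527.58763263 298.94026247  17.77554395]
```

View pics/4.png

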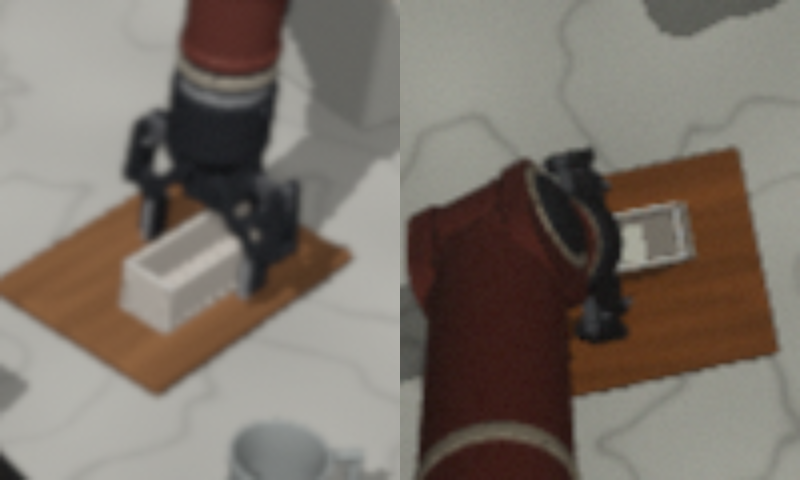

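Fingers straddle the tray (around (190,260) in the left view), midway along it. Closing.

Request:
{"name": "play_rows", "arguments": {"increments": [[70,[0,0,0],0],[60,[0,0,0],0],[50,[0,0,0],0],[40,[0,0,0],0],[20,[0,0,0],0],[0,[0,0,0],0],[0,[0,0,0],0],[0,[0,0,0],0]], "newtons": 45}}

```text
clock: 19.45
tcp_pos: [527.8, 299.1, 18.4]
orientation: [[0.98, 0.199, 0.001], [0.199, -0.98, 0.001], [0.001, -0.0, -1.0]]
ft_force: [0.0, -0.5, 5.8]
grip_width: 45.4
```

Request:
{"name": "play_rows", "arguments": {"increments": [[0,[0,0,0.2],0],[0,[0,0,0.4],0],[0,[0,0,0.6],0],[0,[0,0,0.8],0],[0,[0,0,0.8],0],[0,[0,0,0.8],0],[0,[0,0,0.8],0],[0,[0,0,0.8],0],[0,[0,0,0.4],0],[0,[0,0,0.0],0]]}}

```text
clock: 20.45
tcp_pos: [528.3, 299.2, 187.7]
orientation: [[0.98, 0.199, 0.003], [0.199, -0.98, 0.002], [0.004, -0.001, -1.0]]
ft_force: [0.8, 1.1, -2.2]
grip_width: 45.4
```

Request:
{"name": "play_rows", "arguments": {"increments": [[0,[0,-0.4,0],-0.12],[0,[0,-0.6,0],-0.12],[0,[0,-0.85,0],-0.12],[0,[0,-0.85,0],-0.12],[0,[0,-0.85,0],-0.12],[0,[0,-0.85,0],-0.12],[0,[0,-0.85,0],-0.12],[0,[0,-0.85,0],-0.12],[0,[0,-0.85,0],-0.12],[0,[0,-0.85,0],-0.12],[0,[0,-0.85,0],-0.12],[0,[0.09,-0.85,0],-0.12]]}}

```text
clock: 21.65
tcp_pos: [528.0, 10.5, 184.5]
orientation: [[1.0, -0.004, -0.004], [-0.004, -1.0, -0.001], [-0.004, 0.001, -1.0]]
ft_force: [0.4, -0.0, -2.5]
grip_width: 45.4
```

Request:
{"name": "play_rows", "arguments": {"increments": [[0,[0,-0.9,0],-0.13],[0,[0,-0.9,0],-0.13],[0,[0,-0.9,0],-0.13],[0,[0,-0.9,0],-0.13],[0,[0,-0.9,0],-0.13],[0,[0,-0.9,0],-0.13],[0,[0,-0.9,0],-0.13],[0,[0,-0.9,0],-0.13],[0,[0,-0.9,0],-0.13],[0,[0,-0.9,0],-0.13],[0,[0,-0.6,0],-0.13],[0,[0,-0.4,0],-0.13]]}}

```text
clock: 22.85
tcp_pos: [528.1, -288.8, 184.8]
orientation: [[0.975, -0.222, -0.003], [-0.222, -0.975, -0.0], [-0.002, 0.001, -1.0]]
ft_force: [0.2, -0.2, -2.6]
grip_width: 45.5
```

Request:
{"name": "play_rows", "arguments": {"increments": [[0,[0,0,0],0],[0,[0,0,-0.4],0],[0,[0,0,-0.7],0],[0,[0,0,-0.8],0],[0,[0,0,-0.8],0],[0,[0,0,-0.8],0],[0,[0,0,-0.6],0],[0,[0,0,-0.3],0],[0,[0,0,0],0]]}}

```text
clock: 23.75
tcp_pos: [529.5, -284.0, 52.0]
orientation: [[0.977, -0.215, -0.003], [-0.215, -0.977, 0.003], [-0.004, -0.002, -1.0]]
ft_force: [-0.5, -0.4, -1.7]
grip_width: 45.5
```

```bash
python3 - <<'E'
from h import *
a=[]
for n in ["scene","top"]:
    c=viewer.camera(n); u,v=map(int,proj(c,[530,-286,50]))
    a.append(cv2.resize(c["pixels"][max(v-60,0):v+60,max(u-50,0):u+50],None,fx=4,fy=4)[:,:,::-1])
cv2.imwrite(f"pics/5.png",np.hstack(a)); print(arm.read_state()["tcp_pos"])
E
```

```text
[ 530.72588611 -285.64939858   54.10312736]
```

View pics/5.png

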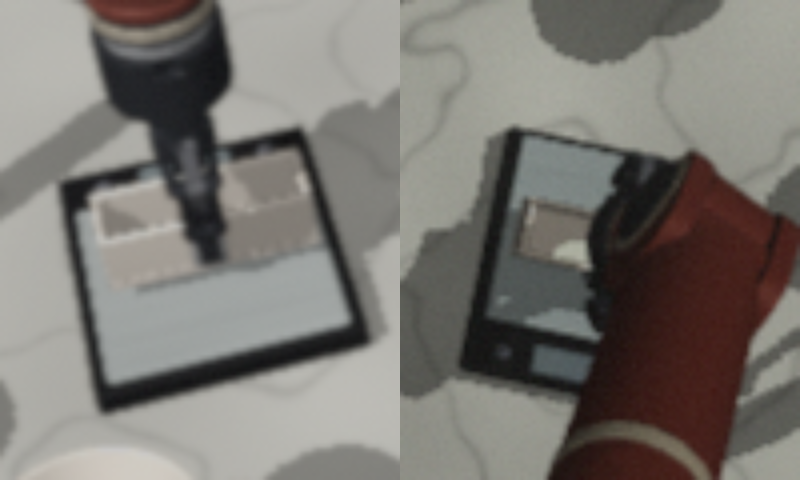

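Request:
{"name": "play_rows", "arguments": {"increments": [[0,[0,0,-0.25],0],[0,[0,0,-0.2],0],[0,[0,0,-0.1],0],[0,[0,0,-0.05],0],[0,[0,0,-0.03],0],[0,[0,0,-0.03],0],[0,[0,0,0],0]]}}

```text
clock: 24.55
tcp_pos: [530.2, -286.3, 34.4]
orientation: [[0.976, -0.217, 0.0], [-0.217, -0.976, -0.0], [0.0, -0.0, -1.0]]
ft_force: [-0.7, -0.0, 0.9]
grip_width: 45.3
```

Request:
{"name": "play_rows", "arguments": {"increments": [[0,[0,0,-0.02],0],[0,[0,0,0],0],[60,[0,0,0],0],[70,[0,0,0],0],[80,[0,0,0],0],[100,[0,0,0],0],[100,[0,0,0],0],[100,[0,0,0],0]]}}

```text
clock: 25.35
tcp_pos: [530.1, -286.2, 33.2]
orientation: [[0.976, -0.217, -0.0], [-0.217, -0.976, 0.0], [-0.0, 0.0, -1.0]]
ft_force: [-0.2, 1.1, -0.0]
grip_width: 85.2
```

Request:
{"name": "play_rows", "arguments": {"increments": [[100,[0,0,0.2],0],[100,[0,0,0.5],0],[100,[0,0,0.8],0],[100,[0,0,0.8],0],[100,[0,0,0.8],0],[100,[0,0,0.8],0],[100,[0,0,0.9],0],[100,[0,0,0.9],0],[100,[0,0,0.9],0],[100,[0,0,0],0]]}}

```text
clock: 26.35
tcp_pos: [532.2, -287.8, 237.2]
orientation: [[0.976, -0.217, 0.01], [-0.217, -0.976, -0.005], [0.01, 0.003, -1.0]]
ft_force: [0.3, -0.3, -0.2]
grip_width: 85.5
```

Request:
{"name": "play_rows", "arguments": {"increments": [[100,[0,0,0],0],[100,[-0.1,0.5,0],0.9],[100,[-0.12,0.5,0],0.9],[100,[-0.12,0.6,0],0.9],[100,[-0.12,0.6,0],0.9],[100,[-0.12,0.6,0],0.9],[100,[-0.12,0.6,0],0.9],[100,[-0.12,0.6,0],0.9],[100,[-0.12,0.6,0],0.9],[100,[0,0,0],0]]}}

```text
clock: 27.35
tcp_pos: [500.8, -144.9, 230.4]
orientation: [[0.703, 0.711, -0.003], [0.711, -0.703, 0.003], [0.0, -0.004, -1.0]]
ft_force: [0.4, -0.8, -0.1]
grip_width: 85.8
```

```bash
python3 look.py b canister_mid,tin_mid,tray_mid,cup_mid,scale_pan; python3 -c "
from h import *
s=arm.read_state();print(s['tcp_pos'],s['q'])"
```

```text
top canister_mid 0.52 ztop 126.5 [472.8  -8.7] [56.3 53. ] 89.7
top tin_mid 0.57 ztop 136.3 [573.6 -10.5] [53.5 53.4] 12.9
top tray_mid 0.94 ztop 76.0 [ 537.1 -257.9] [182.7  45.1] 77.1
top cup_mid 0.67 ztop 76.6 [672.7 -26.3] [40.5 38.7] 26.8
top scale_pan 0.56 ztop 37.1 [ 538.2 -250.7] [220.7 147.9] 78.0
scene canister_mid 0.82 ztop 125.3 [498.1 -24.8] [ 54.8 112.7] 55.8
scene tin_mid 0.69 ztop 134.7 [575.2 -11.2] [56.  55.3] 13.5
scene tray_mid 0.75 ztop 73.1 [ 531.8 -285.5] [129.8  53. ] 78.4
scene cup_mid 0.79 ztop 75.2 [674.6 -28.3] [47.1 43.9] 41.2
scene scale_pan 0.92 ztop 32.7 [ 513.8 -281.7] [156.5 188.7] 78.2
[ 501.89974515 -148.39979762  231.25964271] [ 0.27698776  0.41890235 -0.0450777   1.78762815  0.02291227  0.93564932
  1.00856909]
```

View pics/scene_b.png

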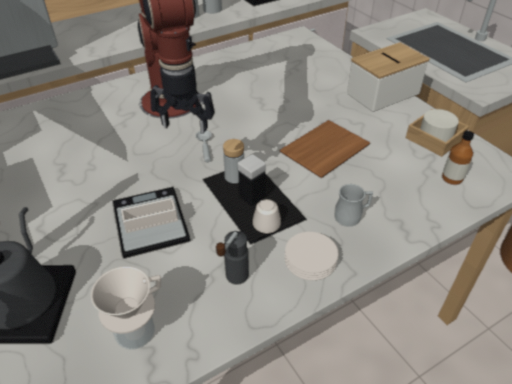

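View pics/top_b.png

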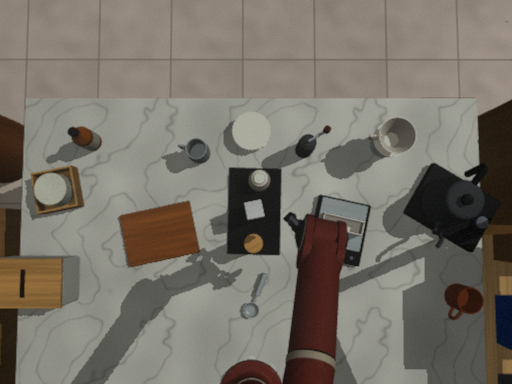

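Request:
{"name": "play_rows", "arguments": {"increments": [[100,[-0.12,0.6,0],0.9],[100,[-0.12,0.6,0],0.9],[100,[-0.12,0.6,0],0.9],[100,[-0.12,0.6,0],0.9],[100,[-0.12,0.6,0],0.9],[100,[-0.12,0.6,0],0.9],[100,[-0.12,0.6,0],0.9],[100,[-0.11,0.45,0],0.9],[100,[0,0,0],0],[100,[0,0,0],0]]}}

```text
clock: 28.95
tcp_pos: [473.6, -9.3, 231.4]
orientation: [[-0.217, 0.976, 0.0], [0.976, 0.217, -0.001], [-0.001, 0.0, -1.0]]
ft_force: [-0.5, -0.7, -0.3]
grip_width: 85.4
```

Request:
{"name": "play_rows", "arguments": {"increments": [[100,[0,0,-0.5],0],[100,[0,0,-0.8],0],[100,[0,0,-0.8],0],[100,[0,0,-0.8],0],[100,[0,0,-0.8],0],[100,[0,0,-0.7],0],[100,[0,0,-0.4],0],[100,[0,0,-0.2],0],[100,[0,0,-0.1],0],[100,[0,0,0],0]]}}

```text
clock: 29.95
tcp_pos: [473.7, -9.2, 78.4]
orientation: [[-0.218, 0.976, 0.0], [0.976, 0.218, -0.0], [-0.001, 0.0, -1.0]]
ft_force: [-0.3, 0.0, 0.3]
grip_width: 85.4
```

Request:
{"name": "play_rows", "arguments": {"increments": [[75,[0,0,0],0],[65,[0,0,0],0],[50,[0,0,0],0],[30,[0,0,0],0],[10,[0,0,0],0],[0,[0,0,0],0],[0,[0,0,0],0],[0,[0,0,0],0]], "newtons": 50}}

```text
clock: 30.75
tcp_pos: [474.0, -8.4, 79.1]
orientation: [[-0.22, 0.976, 0.002], [0.976, 0.22, 0.0], [-0.0, 0.002, -1.0]]
ft_force: [-0.7, 1.3, 5.8]
grip_width: 57.0
```

Request:
{"name": "play_rows", "arguments": {"increments": [[0,[0,0,0.3],0],[0,[0,0,0.8],0],[0,[0,0,0.9],0],[0,[0,0.4,0],0],[0,[-0.04,0.7,0],0],[0,[-0.05,0.9,0],0],[0,[-0.05,0.9,0],0],[0,[-0.05,0.9,0],0],[0,[-0.05,0.9,0],0],[0,[-0.05,0.9,0],0],[0,[-0.05,0.9,0],0],[0,[-0.05,0.9,0],0]]}}

```text
clock: 31.95
tcp_pos: [460.1, 214.5, 136.9]
orientation: [[-0.22, 0.975, -0.003], [0.975, 0.22, -0.001], [-0.001, -0.003, -1.0]]
ft_force: [0.5, -0.7, -4.8]
grip_width: 56.7
```

Request:
{"name": "play_rows", "arguments": {"increments": [[0,[-0.05,0.9,0],0],[0,[-0.05,0.9,0],0],[0,[-0.05,0.9,0],0],[0,[-0.05,0.7,0],0],[0,[-0.05,0.5,0],0],[0,[0,0.35,0],0],[0,[0,0,-0.4],0],[0,[0,0,-0.6],0],[0,[0,0,-0.4],0],[0,[0,0,-0.2],0],[0,[0,0,-0.1],0],[0,[0,0,0],0]]}}

```text
clock: 33.15
tcp_pos: [454.3, 340.5, 87.1]
orientation: [[-0.219, 0.976, -0.0], [0.976, 0.219, -0.0], [-0.0, -0.0, -1.0]]
ft_force: [-0.2, 0.3, -4.1]
grip_width: 57.1
```

Request:
{"name": "play_rows", "arguments": {"increments": [[0,[0,0,-0.05],0],[0,[0,0,-0.03],0],[0,[0,0,-0.03],0],[0,[0,0,0],0]]}}

```text
clock: 33.55
tcp_pos: [454.7, 341.2, 85.2]
orientation: [[-0.22, 0.976, 0.002], [0.976, 0.22, 0.001], [0.0, 0.002, -1.0]]
ft_force: [0.0, -1.4, 4.5]
grip_width: 56.8
```

Request:
{"name": "play_rows", "arguments": {"increments": [[70,[0,0,0],0],[80,[0,0,0],0],[100,[0,0,0],0],[100,[0,0,0],0],[100,[0,0,0.3],0],[100,[0,0,0.6],0],[100,[0,0,0.8],0],[100,[0,0,0.8],0],[100,[0,0,0.8],0],[100,[0,0,0.8],0],[100,[0,0,0.8],0],[100,[0,0,0],0]]}}

```text
clock: 34.75
tcp_pos: [455.8, 342.5, 235.2]
orientation: [[-0.22, 0.976, 0.007], [0.976, 0.22, 0.005], [0.004, 0.008, -1.0]]
ft_force: [-0.1, 1.8, -0.3]
grip_width: 85.0
```

Request:
{"name": "play_rows", "arguments": {"increments": [[100,[0.33,-0.975,0],0],[100,[0.33,-0.975,0],0],[100,[0.33,-0.975,0],0],[100,[0.33,-0.975,0],0],[100,[0.33,-0.975,0],0],[100,[0.33,-0.975,0],0],[100,[0.33,-0.975,0],0],[100,[0.33,-0.975,0],0],[100,[0.33,-0.975,0],0],[100,[0.33,-0.975,0],0],[100,[0.33,-0.975,0],0],[100,[0.33,-0.975,0],0]]}}

```text
clock: 35.95
tcp_pos: [572.7, -11.5, 230.3]
orientation: [[-0.22, 0.976, -0.001], [0.976, 0.22, -0.0], [0.0, -0.001, -1.0]]
ft_force: [0.9, 0.4, -0.5]
grip_width: 85.2
```

```bash
python3 look.py c canister_mid,tray_mid; python3 -c "
from h import *
s=arm.read_state();print(s['tcp_pos'])"
```

```text
top canister_mid 0.95 ztop 132.1 [453.1 340.4] [54.8 55.3] 32.9
top tray_mid 0.64 ztop 73.1 [ 531.  -284.8] [129.6  45.8] 76.9
scene canister_mid 0.6 ztop 129.9 [456.1 340.4] [57.3 58.5] 15.6
scene tray_mid 0.73 ztop 73.1 [ 530.3 -284.7] [129.5  52.8] 76.6
[572.37501636  -8.36876713 230.66298192]
```

View pics/scene_c.png

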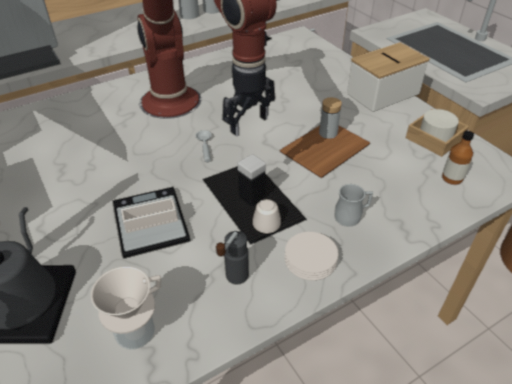

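Request:
{"name": "play_rows", "arguments": {"increments": [[100,[0,0,-0.5],0],[100,[0,0,-0.7],0],[100,[0,0,-0.7],0],[100,[0,0,-0.7],0],[100,[0,0,-0.7],0],[100,[0,0,-0.7],0],[100,[0,0,-0.4],0],[100,[0,0,-0.2],0],[100,[0,0,-0.2],0],[100,[0,0,0],0]]}}

```text
clock: 37.25
tcp_pos: [572.9, -9.8, 86.9]
orientation: [[-0.22, 0.975, -0.0], [0.975, 0.22, 0.0], [0.0, -0.0, -1.0]]
ft_force: [0.3, -0.4, 0.7]
grip_width: 85.8
```

Request:
{"name": "play_rows", "arguments": {"increments": [[70,[0,0,0],0],[60,[0,0,0],0],[50,[0,0,0],0],[30,[0,0,0],0],[10,[0,0,0],0],[0,[0,0,0],0],[0,[0,0,0],0],[0,[0,0,0],0]], "newtons": 50}}

```text
clock: 38.05
tcp_pos: [573.7, -9.8, 87.9]
orientation: [[-0.22, 0.976, 0.002], [0.976, 0.22, 0.0], [-0.0, 0.002, -1.0]]
ft_force: [-0.5, 1.4, 5.8]
grip_width: 53.5
```

Request:
{"name": "play_rows", "arguments": {"increments": [[0,[0,0,0.3],0],[0,[0,0,0.5],0],[0,[0,0,0.9],0],[0,[-0.1,0.4,0],0],[0,[-0.3,0.7,0],0],[0,[-0.35,0.9,0],0],[0,[-0.35,0.9,0],0],[0,[-0.35,0.9,0],0],[0,[-0.35,0.9,0],0],[0,[-0.35,0.9,0],0],[0,[-0.35,0.9,0],0]]}}

```text
clock: 39.15
tcp_pos: [495.7, 186.2, 136.4]
orientation: [[-0.22, 0.975, -0.003], [0.975, 0.22, -0.001], [-0.0, -0.003, -1.0]]
ft_force: [0.2, 0.7, -3.5]
grip_width: 53.6
```

Request:
{"name": "play_rows", "arguments": {"increments": [[0,[-0.35,0.8,0],0],[0,[-0.25,0.5,0],0],[0,[-0.1,0.3,0],0],[0,[0,0,0],0],[0,[0,0,-0.4],0],[0,[0,0,-0.4],0],[0,[0,0,-0.4],0],[0,[0,0,-0.15],0],[0,[0,0,0],0]]}}

```text
clock: 40.05
tcp_pos: [476.5, 232.0, 96.2]
orientation: [[-0.219, 0.976, -0.002], [0.976, 0.219, -0.001], [-0.001, -0.003, -1.0]]
ft_force: [0.2, 0.2, -3.3]
grip_width: 53.6
```

Request:
{"name": "play_rows", "arguments": {"increments": [[0,[0,0,-0.07],0],[0,[0,0,-0.03],0],[0,[0,0,-0.03],0],[0,[0,0,-0.02],0],[0,[0,0,0],0]]}}

```text
clock: 40.55
tcp_pos: [477.3, 233.1, 93.9]
orientation: [[-0.22, 0.976, 0.001], [0.976, 0.22, 0.0], [0.0, 0.001, -1.0]]
ft_force: [-1.3, -0.4, 2.3]
grip_width: 53.6
```

Request:
{"name": "play_rows", "arguments": {"increments": [[70,[0,0,0],0],[80,[0,0,0],0],[100,[0,0,0],0],[100,[0,0,0],0],[100,[0,0,0.3],0],[100,[0,0,0.6],0],[100,[0,0,0.8],0],[100,[0,0,0.8],0],[100,[0,0,0.8],0],[100,[0,0,0.8],0],[100,[0,0,0.8],0],[100,[0,0,0],0]]}}

```text
clock: 41.75
tcp_pos: [478.8, 234.1, 244.0]
orientation: [[-0.22, 0.976, 0.007], [0.976, 0.22, 0.004], [0.002, 0.008, -1.0]]
ft_force: [0.2, -0.5, -0.4]
grip_width: 85.4
```

Request:
{"name": "play_rows", "arguments": {"increments": [[100,[0,-0.8,0],0],[100,[0,-0.9,0],0],[100,[0,-0.9,0],0],[100,[0,-0.9,0],0],[100,[0,-0.9,0],0],[100,[0,-0.9,0],0],[100,[0,-0.9,0],0],[100,[0,0,0],0],[100,[0,0,0],0],[100,[0,0,0],0]]}}

```text
clock: 42.75
tcp_pos: [476.8, 48.2, 239.9]
orientation: [[-0.222, 0.975, -0.0], [0.975, 0.222, 0.001], [0.001, -0.0, -1.0]]
ft_force: [0.5, -0.3, 0.9]
grip_width: 85.8
```

```bash
python3 look.py d canister_mid,tin_mid,tray_mid,cup_mid,jug_mid,mill_mid
```

```text
top canister_mid 0.72 ztop 132.2 [454.7 340.1] [54.6 56.2] 44.8
top tin_mid 0.78 ztop 141.8 [477.8 231.6] [53.2 53.6] 12.4
top tray_mid 0.66 ztop 73.3 [ 531.5 -285.1] [129.3  45.2] 77.5
top cup_mid 0.46 ztop 18.6 [500.3 293.9] [169.4 230.2] 12.3
top mill_mid 0.91 ztop 173.5 [ 802.4 -221.1] [ 8.5 10.3] 37.7
scene canister_mid 0.76 ztop 130.2 [455.3 340. ] [55.4 59. ] 81.4
scene tin_mid 0.57 ztop 140.3 [477.9 230.8] [54.8 54.9] 12.7
scene tray_mid 0.59 ztop 72.7 [ 531.4 -286. ] [128.3  50.2] 78.4
scene cup_mid 0.93 ztop 74.8 [676.6 -29.5] [45.6 36.9] 41.5
scene jug_mid 0.6 ztop 91.9 [762.3 168.2] [61.9 67.4] 50.7
scene mill_mid 0.66 ztop 174.0 [ 806.1 -223.7] [18.4 17.8] 55.6
```

View pics/scene_d.png

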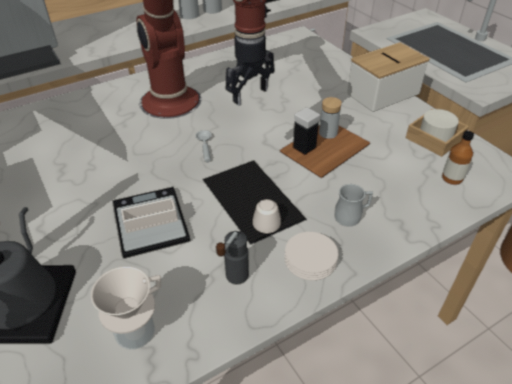

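View pics/top_d.png

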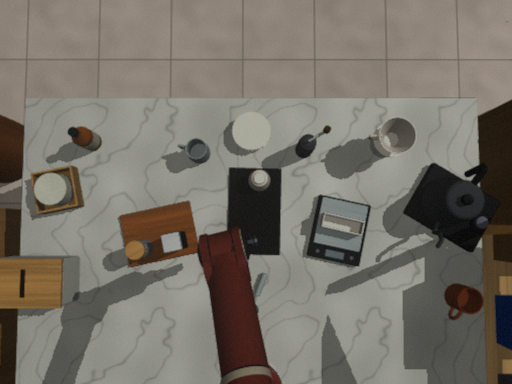

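Both pictures agree. The tray is on the pan (scene (150,215), top (343,224)) and the tin and canister are back on the board (scene (306,132) and (331,117)). The cup, jug and grinder haven't moved, and the gripper is clear.

```bash
python3 -c "
from plant import arm
print(arm.job_done())"
```

```text
the job is handed in; nothing more can be done
None
```

The tray is on the scale pan, both containers are back on their starting spots, and the job is handed in (about 43 s of the 136 s used). The hand-in gives no verdict, so the results below come from my own last camera checks.

I moved the tin and then the canister onto the mat, and lifted the tray over them to the middle of the pan. Then I put the canister and the tin back at the same commanded positions from which I had picked them up.

| Thing | Last check against the target |
|---|---|
| Tray | About 1.5 mm from the pan centre, long side within about 1° of the display edge |
| Canister | About 1 mm from its start, upright |
| Tin | About 1–2 mm from its start, upright |
| Cup, jug, grinder | Within about 3 mm of their start positions in the scene camera, which is within measurement noise |

The gripper is open and clear of everything.

**Checks that disagreed:**
- **Cup:** in the last top picture the network took the board for the cup, with low confidence.
- **Jug:** the network did not report it in that picture.
- **Grinder:** the top camera put its crank knob about 3–4 mm off, from a small patch of pixels.
- **Tray:** one earlier top reading was wrong, probably because the arm hid part of it. Later readings from both cameras agree.

The scene camera and the pictures show all three bystanders in place.

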